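# Shut and lock the service hatch of a water filter

### The job

The cartridges of the countertop water filter have been changed. Swing its open service hatch down onto the rubber seal, then press it down by the wing knob just hard enough against the springy seal and turn the knob clockwise until the hidden tongue has swung under the frame edge and you feel it come up against its stop. Do not crush the seal or force the tongue, let go so that the hatch stays locked by itself, and leave the glass, the mug and the grinder where they stand.

Things in the scene. Friction and masses are not known exactly. Their poses are not given: they have to be found in the camera images.
- hatch (a joint): Aluminium hatch, 180 (front to back) x 196 x 6 mm, hinged at its far edge. Angle in rad: 0 = level, grows as the front rises. Starts at 0.4 to 0.8 and stays where left: the hinge is stiff, 1 to 3 N at the front edge move it. Pushed down it comes to rest on the seal at -0.01 to 0.02, its upper face there 112 to 116 mm above the worktop; locked it is 4 to 5 mm lower at the knob.
- knob (a joint): Black wing knob on the hatch; angle in rad, positive clockwise from above. Starts at 0 to 0.3; at 0 the wing is parallel to the front edge, tongue clear of the frame. A rubber-cushioned stop lies somewhere from 1.2 to 1.6, not the same each time; it gives 0.07 rad at 0.5 Nm. Turning takes 0.05 Nm free, 0.1 to 0.25 under load; over 0.5 Nm is forcing. It stays where left.
- knob_grip (a point): Centre of the wing, on the knob's axis, 29 mm above the hatch's lower face. The wing is 44 long, 9 thick, 28 mm high, on a round collar (diameter 32 mm) whose top is 13 mm below this point and 10 mm above the hatch's upper face. The axes turn with the knob: y along the wing, x across it (grasp across x), z up the knob's axis.
- frame_edge (a point): Middle of the frame edge's inner rim on top of the fixed white unit (210 deep x 240 wide x 100 mm high), 20 mm in front of the knob's axis; x to the unit's back, y to its left. The tongue, under the hatch and parallel to the wing, reaches 32 mm from the axis and swings to the front under this edge. Not pressed low enough, it strikes the edge at 0.4 to 0.9 rad and is blocked.
- seal_front (a point): Middle of the front run of the black rubber seal bead, 8 mm thick, on the unit's frame, 25 mm in front of the knob's axis. It yields about 1 mm per 3.4 N pressed down at the knob. Pressed with less than 8 to 11 N at the knob the tongue is blocked; with 13 to 20 N (4 to 6 mm below the hatch's rest on the seal) it passes; over 25 N crushes the seal. Its true height differs by 3 mm.
- hatch_front (a point): Middle of the hatch's front edge on its upper face, 42 mm in front of the knob's axis. x points along the hatch to the hinge, y along the front edge to the left, z out of the upper face; the axes swing with the hatch.
- hatch_hinge (a point): Middle of the hatch's hinge axis (along y), at the level of the hatch's lower face, 145 mm behind the knob's axis, 106 mm above the worktop. The axes swing with the hatch: x from front to hinge, z out of the upper face.
- tumbler_mid (a point): Drinking glass, 79 mm wide, 90 mm high; this point is half-way up its axis. Bystander.
- mug_tea_mid (a point): Dotted mug with a handle, 92 x 127 mm, 93 mm high; this point is half-way up. Bystander.
- salt_grinder_mid (a point): White salt grinder, 55 mm wide, 149 mm high; this point is half-way up its axis. Bystander.

How it is judged:
By the outcome, as a careful person would: the job done as asked, in the order asked, and still so for the second after the job is handed in, with the robot touching nothing.
It also fails if it takes over 70 s, if anything falls off the work surface, if the arm or the gripper's body presses on something with over 40 N, if the wrist force passes 120 N, or if a joint passes its speed limit or range.

### The arm

A 6-joint arm with a two-finger parallel gripper is mounted at the origin on a cart in front of the work surface, level with it; the furniture and walls round the work are solid. World frame = base frame: x ahead of the robot, y to its left, z up, the work surface at z = 0. Lengths are in m, angles in degrees, forces in N, time in s.
With the tool pointing down it reaches from about 0.375 to 0.975 m from the base axis. Payload 3.8 kg.
Tool frame: the origin (TCP) lies between the finger pads; the fingertips stand 8 mm ahead of it and the grasp point (between the pads) lies 11 mm behind it; z points along the fingers, x is the direction in which the jaws open and shut, and the axes are right-handed (so a half turn about z gives the same grasp; the last joint's range is limited). The gripper opens to 88 mm and grips with 3 to 60 N. Pads are 18 mm wide; open, the fingers measure 123 mm over their backs; the gripper's body (75 mm by 187 mm) begins 45 mm behind the grasp point.
Start: joints at [-75.854, 15.12, 91.902, -0, 72.978, -2.114], TCP at [0.189, -0.648, 0.247] pointing down, gripper open.
Joint ranges: [-150.88, 150.88], [-54.13, 125.18], [17.81, 147.31], [-75.09, 255.09], [0, 152.58], [-146.25, 146.25]. Speed limits (degrees/s): [147.25, 147.25, 180, 180, 180, 180].

### API

Orientations are given as [roll, pitch, yaw] about the fixed x, y, z axes, in that order (R = Rz(yaw) Ry(pitch) Rx(roll)).
In Python, from rig import * gives the robot as it stands.
- The arm moves only by the shell command python3 -m inch 'ROWS' [OPENING]. ROWS is JSON, a list of rows, each an object of numbers: "dx", "dy", "dz": the shift along the tool's x, y, z in cm; "roll": the turn about the tool's z in degrees. In form: [{"dx": .., "dy": .., "dz": .., "roll": ..}, ...]. A call has 1 to 8 rows; each row shifts and turns the commanded pose from where the row before left it, along the tool's axes as they then stand; what a row does not reach is not made up. A row lasts 1/8 s, in which the tool goes at most 62.5 mm and 10.7 degrees, less where a joint would pass 70% of its speed; a pose out of reach is approached as far as the arm can. A call is refused whole if a number of a shift passes 6.25 or a number of a turn 10.7, either way. A call with a gripper value outside its range is refused whole. OPENING is the gripper's target within -1 to 1 (fully open at 1, half-way at 0, shut at -1), set as the call begins (- or left out, the last holds). The fingers move at their own pace and stop on an object; the grip force is fixed at half the most. Time passes only in rows, so rows that do not move let the fingers close. It gives the time, the measured TCP pose, the force and the opening at its end, in the units of the state.
- get_state(): the state, without advancing time (a new reading comes with each control period).
- read_camera(name): name is "scene" or "top"; returns (picture, depth): 400x640x3 uint8, blue, green, red; 400x640 float32, m along the optical axis (not along the pixel's ray), 0 where there is no reading.
- get_calibration(name): a dict with "K" (3x3 intrinsics, pixels), "R" (3x3) and "t" (3): a world point X has camera coordinates R X + t. Camera axes: x right, y down, z forward; pixel columns grow to the right and rows downward; lengths in m; the calibration is good to about 2 mm. A picture is of the moment at which its call begins. get_calibration takes no time and is no camera call.
- finish_job(): hands the job in, once; it reports no verdict.
Trained networks look in the newest picture that a camera, given by its name, has taken for a name from the list of things; names that differ only in an ending like _2 or _b are one class to them, and where a whole thing is asked for, a point or a joint stands for the part that bears it (a point fixed in the world has none). Each returns a list of dicts, best first, with "score" (0 to 1); they miss things now and then, are a little off and sometimes report something else, mostly with a low value. They report only what shows in the picture. A call takes as long as a camera call.
- boxes_of(camera, name): "position" ([x, y, z] in m, in world coordinates, good to about 4 mm: the middle of the surface that is visible of it).
The state is a dict: "clock": time; "joints": joint angles; "joint_velocities": joint speeds; "joint_efforts": joint torques, N m; "tool_pos": TCP position; "tcp_rot": TCP orientation; "ft_force": force on the tool from outside, world axes, zero at the start; "wrist_torque": the same for the moment, N m; "opening": finger opening in m.
Only numpy, scipy, OpenCV 4.12 (cv2) and the standard library are available. Lean on these libraries where they do the work, as an engineer would, in place of code of your own. Each camera call takes 0.05 s, during which the arm holds its last target.

## Working session

There is one attempt and no reset: what is moved stays moved. The work goes in short steps, Python scripts to look and compute and a shell command to move; the robot and the scene stay as the last step left them, time stands still between calls to the robot, and variables do not carry over. Pictures are saved under pics/ and viewed, and the job is handed in when it is done.

```bash
ls; mkdir -p pics
python3 - <<'E'
from rig import *
import cv2
s=get_state(); print(s)
for c in ("scene","top"):
    im,d=read_camera(c); cv2.imwrite(f"pics/{c}0.png",im)
    k=get_calibration(c); print(c,k)
    for n in ["hatch","knob","knob_grip","frame_edge","seal_front","hatch_front","hatch_hinge","tumbler_mid","mug_tea_mid","salt_grinder_mid"]:
        try: print(n,[(x["position"],round(x["score"],2)) for x in boxes_of(c,n)[:2]])
        except Exception as e: print(n,e)
print(get_state()["clock"])
E
```

```text
pics
{'clock': 0.0, 'joints': array([-7.58541729e+01,  1.51683791e+01,  9.19791494e+01, -3.27434633e-04,
        7.29766648e+01, -2.11509853e+00]), 'joint_velocities': array([-0.01362783,  0.05486807,  0.1229255 , -0.04583453, -0.03243441,
        0.00737153]), 'joint_efforts': array([-1.71809883e-03, -5.02112567e+01, -3.56877637e+01,  7.23021710e-02,
        2.92933563e-02, -2.04741586e-04]), 'tool_pos': array([ 0.18882997, -0.64734823,  0.24541698]), 'tcp_rot': array([-1.79995729e+02,  1.24120173e-01, -7.37389735e+01]), 'ft_force': array([ 0.55030381,  0.57472189, -0.0148476 ]), 'wrist_torque': array([ 0.0339162 , -0.00976895,  0.00318782]), 'opening': 0.0875454232681303}
scene {'K': array([[406.75788645,   0.        , 317.610499  ],
       [  0.        , 406.75788645, 202.13737179],
       [  0.        ,   0.        ,   1.        ]]), 'R': array([[-0.57778564, -0.81611118,  0.01123817],
       [-0.69923092,  0.48784135, -0.52257721],
       [ 0.42099866, -0.30979568, -0.8525179 ]]), 't': array([0.43353622, 0.41329675, 0.85842785])}
hatch [([0.5189, 0.1354, 0.1784], 0.78)]
knob [([
[... 600 characters left out ...]
), 'R': array([[-0.01271056, -0.99941084, -0.03188113],
       [-0.98606085,  0.01781792, -0.16542831],
       [ 0.1658989 ,  0.02933404, -0.98570638]]), 't': array([0.13568823, 0.59769632, 0.97398335])}
hatch [([0.5315, 0.1264, 0.1739], 0.67)]
knob [([0.5044, 0.1148, 0.2169], 0.82)]
knob_grip [([0.5018, 0.1165, 0.2129], 0.52)]
frame_edge [([0.5122, 0.1218, 0.1392], 0.67)]
seal_front [([0.5099, 0.1193, 0.1408], 0.85), ([0.5019, 0.1137, 0.2151], 0.51)]
hatch_front [([0.5257, 0.1276, 0.1735], 0.74)]
hatch_hinge [([0.524, 0.1237, 0.1704], 0.89)]
tumbler_mid [([0.5983, -0.0877, 0.0299], 0.91)]
mug_tea_mid [([0.4949, 0.3556, 0.0577], 0.66)]
salt_grinder_mid [([0.6893, -0.1002, 0.1288], 0.66)]
1.1
```

View pics/scene0.png

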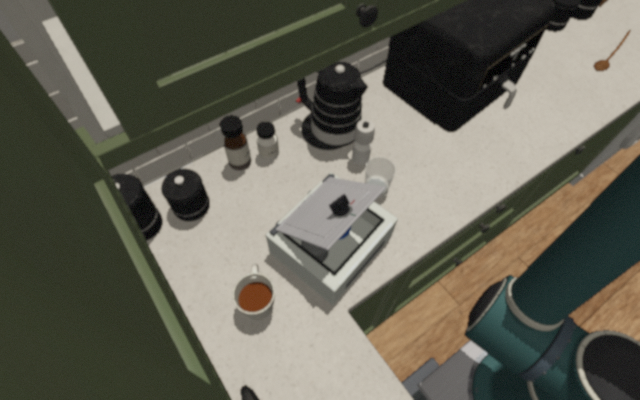

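View pics/top0.png

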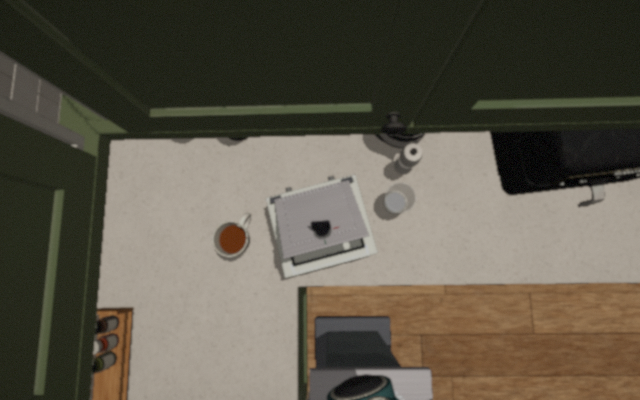

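The scene picture shows the hatch open, knob at about (342,205), with the mug at (255,293) and the glass at (380,177). In the top view the knob is at (320,228), and the unit is yawed by about 10°. I'll fit the hatch plane and the unit's yaw from depth.

```bash
cat > h.py <<'E'
from rig import *
import numpy as np, cv2
def cloud(c):
    im,d=read_camera(c); k=get_calibration(c); K,R,t=k["K"],np.array(k["R"]),np.array(k["t"])
    v,u=np.mgrid[0:400,0:640]
    P=np.stack([(u-K[0,2])/K[0,0]*d,(v-K[1,2])/K[1,1]*d,d],-1)
    return im,d,(P-t)@R
def proj(c,X):
    k=get_calibration(c); p=k["K"]@(k["R"]@np.array(X)+k["t"]); return p[:2]/p[2]
E
python3 - <<'E'
from h import *
for c in ("top","scene"):
    im,d,W=cloud(c)
    np.savez(f"c_{c}.npz",im=im,d=d,W=W)
    m=(d>0)&(W[...,2]>0.085)&(W[...,2]<0.3)&(abs(W[...,0]-0.54)<.2)&(abs(W[...,1]-.13)<.16)
    P=W[m]
    # ransac hatch plane
    rng=np.random.default_rng(0);best=None
    H=P[P[:,2]>0.12]
    for i in range(500):
        a=H[rng.choice(len(H),3,False)]; n=np.cross(a[1]-a[0],a[2]-a[0]); n/=np.linalg.norm(n)+1e-12
        if abs(n[2])<.5: continue
        cnt=(abs((H-a[0])@n)<.004).sum()
        if best is None or cnt>best[0]: best=(cnt,n*np.sign(n[2]),a[0])
    cnt,n,p=best
    I=H[abs((H-p)@n)<.004]; ce=I.mean(0); n=np.linalg.svd(I-ce,full_matrices=False)[2][2]; n*=np.sign(n[2])
    print(c,len(H),cnt,"n",n,"tilt",np.arccos(n[2]),"yaw of rise-to-hinge dir",np.degrees(np.arctan2(n[1],n[0])), "ctr",ce)
    I=P[abs((P-ce)@n)<.004]
    r=cv2.minAreaRect((I[:,:2]*1000).astype(np.float32)); print("hatch rect xy",r)
    F=P[abs(P[:,2]-.1)<.006]; r=cv2.minAreaRect((F[:,:2]*1000).astype(np.float32)); print("frame rect",r, len(F))
    up=P[((P-ce)@n>.012)]; print("knob pts",len(up),up.mean(0),up.max(0),up.min(0), "h",((up-ce)@n).max())
E
```

```text
top 4731 4436 n [0.54847941 0.13560053 0.82509565] tilt 0.6004248560809586 yaw of rise-to-hinge dir 13.886769193914791 ctr [0.52741503 0.12482135 0.17344748]
hatch rect xy ((540.0994262695312, 128.2470703125), (165.1487274169922, 219.3465576171875), 14.059306144714355)
frame rect ((520.8525390625, 123.37477111816406), (210.17593383789062, 240.29737854003906), 13.981870651245117) 1988
knob pts 183 [0.5081153  0.12020985 0.21985617] [0.51929063 0.14235267 0.23170751] [0.49370995 0.09772202 0.20640661] h 0.039182279548407695
scene 3899 3557 n [0.54724641 0.13726416 0.82563909] tilt 0.5994623157594395 yaw of rise-to-hinge dir 14.080829288775035 ctr [0.52267086 0.13107687 0.17371559]
hatch rect xy ((539.8507690429688, 126.68138885498047), (163.9468536376953, 220.28372192382812), 14.05654239654541)
frame rect ((521.0394897460938, 122.14706420898438), (210.7179412841797, 241.5076446533203), 13.923205375671387) 2533
knob pts 230 [0.50769973 0.12080585 0.2168029 ] [0.51939203 0.14233958 0.22761558] [0.49680711 0.09797888 0.20199134] h 0.03738696380980862
```

Run:
```python
from h import *
yaw=np.radians(14); xu=np.array([np.cos(yaw),np.sin(yaw),0]); yu=np.array([-np.sin(yaw),np.cos(yaw),0]); z=np.array([0,0,1.])
th=.6
hx=np.cos(th)*xu-np.sin(th)*z; n=np.sin(th)*xu+np.cos(th)*z
for c,ce in (("top",[.52741503,.12482135,.17344748]),("scene",[.52267,.131077,.173716])):
    W=np.load(f"c_{c}.npz")["W"]; d=np.load(f"c_{c}.npz")["d"]
    ce=np.array(ce)-.006*n
    s=(ce[2]-.106)/np.sin(th); hinge=ce+hx*s
    yc=np.dot([.521,.1228,0],yu); hinge=hinge+yu*(yc-hinge@yu)
    print(c,"hinge",hinge,"xu",hinge@xu, "frame ctr xu",np.dot([.521,.1228,0],xu))
    print(" grip open pred",hinge-.145*hx+.029*n," front",hinge-.187*hx+.006*n," closed grip",hinge-.145*xu+.029*z)
    m=(d>0)&(abs(W[...,0]-0.54)<.2)&(abs(W[...,1]-.13)<.16)
    P=W[m]; q=np.stack([(P-hinge)@hx,(P-hinge)@yu,(P-hinge)@n],-1)
    k=q[(q[:,2]>.03)&(q[:,2]<.06)&(abs(q[:,0]+.145)<.05)&(abs(q[:,1])<.05)]
    r=cv2.minAreaRect((k[:,:2]*1000).astype(np.float32)); print(" knob rect",r,len(k),k.mean(0),np.percentile(k[:,2],95))
    e,v=np.linalg.eigh(np.cov(k[:,:2].T)); print(" wing axis deg from y, cw+",np.degrees(np.arctan2(v[0,1]*np.sign(v[1,1]),abs(v[1,1]))),np.sqrt(e))
    hh=q[abs(q[:,2]-.006)<.004]; print(" hatch y range",np.percentile(hh[:,1],[1,99]),"x",np.percentile(hh[:,0],[.5,99.5]))
im=np.load("c_top.npz")["im"]; cv2.imwrite("pics/topz.png",cv2.resize(im[160:300,250:400],None,fx=5,fy=4,interpolation=cv2.INTER_CUBIC))
```

```text
top hinge [0.61286275 0.14570396 0.106     ] xu 0.6299070821625411 frame ctr xu 0.5352320821694334
 grip open pred [0.51263214 0.12071366 0.21180789]  front [0.4663967  0.10918587 0.21654016]  closed grip [0.47216987 0.11062528 0.135     ]
 knob rect ((-151.5117645263672, 0.6318759918212891), (43.947715759277344, 13.280244827270508), 72.75003814697266) 114 [-0.15236454  0.00075113  0.03831924] 0.043519653915908986
 wing axis deg from y, cw+ 14.834241385711989 [0.00257654 0.0121324 ]
 hatch y range [-0.09614694  0.09721928] x [-0.19222084  0.00180395]
scene hinge [0.61024469 0.1450512  0.106     ] xu 0.627208873134407 frame ctr xu 0.5352320821694334
 grip open pred [0.51001408 0.1200609  0.21180789]  front [0.46377864 0.10853311 0.21654016]  closed grip [0.46955181 0.10997252 0.135     ]
 knob rect ((-147.62840270996094, 0.18801116943359375), (43.36211013793945, 11.901403427124023), 78.88636779785156) 134 [-0.14896198  0.00081134  0.03743084] 0.0425729575320903
 wing axis deg from y, cw+ 13.478216693914831 [0.00236559 0.01244744]
 hatch y range [-0.09653959  0.09728752] x [-0.18886026  0.00501561]
```

View pics/topz.png

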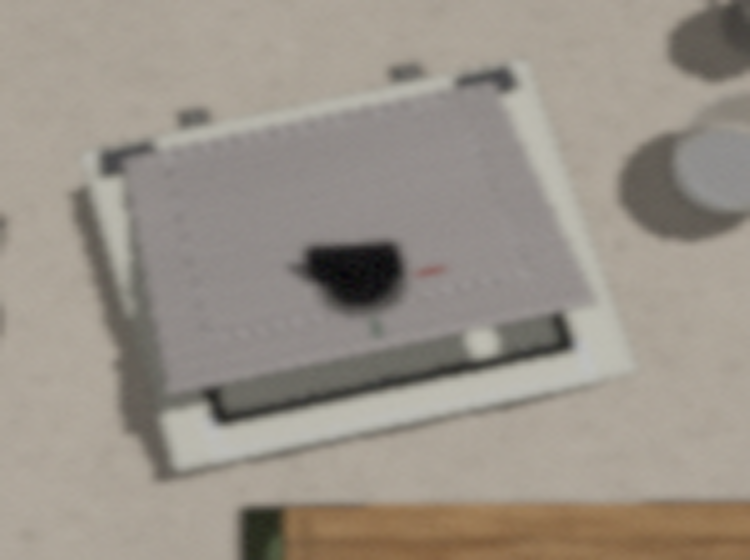

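```bash
python3 -m inch '[{"dx":-5.5,"dy":-2.0,"dz":-2},{"dx":-6,"dy":-1.5,"dz":-1},{"dx":-6,"dy":-1},{"dx":-6,"dy":-1},{"dx":-6,"dy":-1},{"dx":-6,"dy":-0.5},{"dx":-6,"dy":-0.5},{"dx":-6}]' -1
```

```text
invalid input
```

```bash
python3 -m inch '[{"dx":-5.5,"dy":-2.0,"dz":-2.0,"roll":0},{"dx":-6,"dy":-1.5,"dz":-1,"roll":0},{"dx":-6,"dy":-1,"dz":0,"roll":0},{"dx":-6,"dy":-1,"dz":0,"roll":0},{"dx":-6,"dy":-1,"dz":0,"roll":0},{"dx":-6,"dy":-0.5,"dz":0,"roll":0},{"dx":-6,"dy":-0.5,"dz":0,"roll":0},{"dx":-6,"dy":0,"dz":0,"roll":0}]' -1
```

```text
clock: 2.2
tool_pos: [0.1275, -0.1694, 0.2767]
tcp_rot: [-180.0, -0.0, -73.8]
ft_force: [0.3, 0.4, 0.7]
opening: 0.0105
```

```bash
python3 -m inch '[{"dx":-2.7,"dy":-5.3,"dz":0,"roll":0},{"dx":-2.7,"dy":-5.3,"dz":0,"roll":0},{"dx":-2.7,"dy":-5.3,"dz":0,"roll":0},{"dx":-2.7,"dy":-5.3,"dz":0,"roll":0},{"dx":-2.7,"dy":-5.3,"dz":0,"roll":0},{"dx":-2.7,"dy":-5.3,"dz":0,"roll":0},{"dx":-2.7,"dy":-5.3,"dz":0,"roll":0},{"dx":-2.7,"dy":-5.3,"dz":0,"roll":0}]' -1
python3 -m inch '[{"dx":0,"dy":0,"dz":0,"roll":-9.2},{"dx":0,"dy":0,"dz":0,"roll":-9.2},{"dx":0,"dy":0,"dz":0,"roll":-9.2},{"dx":0,"dy":0,"dz":0,"roll":-9.2},{"dx":0,"dy":0,"dz":0,"roll":-9.2},{"dx":0,"dy":0,"dz":0,"roll":-9.2},{"dx":0,"dy":0,"dz":0,"roll":-9.2},{"dx":0,"dy":0,"dz":0,"roll":-9.2}]' -1
```

```text
clock: 3.2
tool_pos: [0.4601, 0.1383, 0.2769]
tcp_rot: [-180.0, -0.0, -73.7]
ft_force: [0.3, -0.6, 0.4]
opening: 0.0006
clock: 4.2
tool_pos: [0.4588, 0.1364, 0.2769]
tcp_rot: [-180.0, -0.0, 0.2]
ft_force: [-0.2, -0.5, -0.1]
opening: 0.0002
```

```bash
python3 -m inch '[{"dx":0.6,"dy":-1.7,"dz":0.5,"roll":0},{"dx":0.6,"dy":-1.7,"dz":0.5,"roll":0},{"dx":0,"dy":0,"dz":1.6,"roll":0},{"dx":0,"dy":0,"dz":1.6,"roll":0},{"dx":0,"dy":0,"dz":0,"roll":0}]' -1
python3 - <<'E'
from h import *
im,d=read_camera("scene"); cv2.imwrite("pics/s1.png",cv2.resize(im[100:340,200:460],None,fx=3,fy=2.5))
print(get_state()["ft_force"],get_state()["tool_pos"])
E
```

```text
clock: 4.82
tool_pos: [0.4692, 0.1697, 0.232]
tcp_rot: [179.9, 0.3, -0.2]
ft_force: [1.3, -0.1, 0.2]
opening: 0.0005
[ 0.82049372  0.09562146 -0.41919919] [0.46994652 0.16983368 0.23324106]
```

View pics/s1.png

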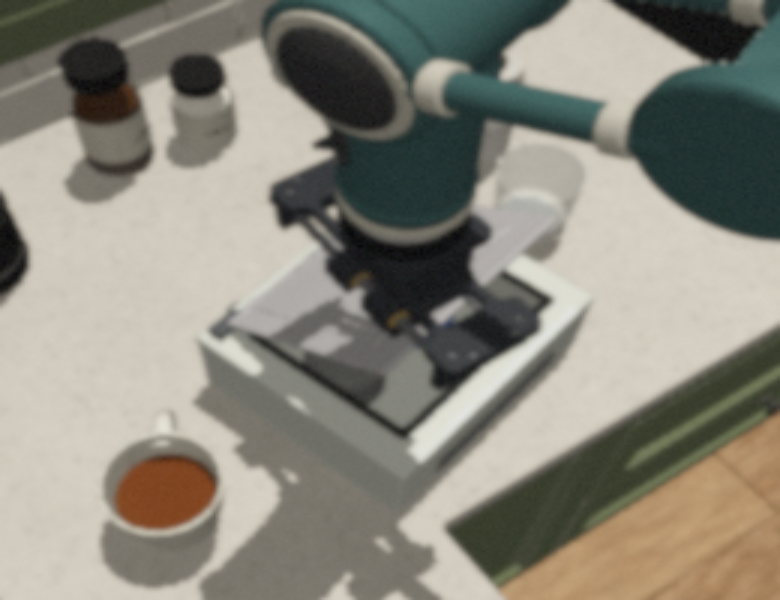

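```bash
python3 -m inch '[{"dx":-0.2,"dy":0.05,"dz":0.8,"roll":0},{"dx":-0.45,"dy":0.1,"dz":0.8,"roll":0},{"dx":-0.4,"dy":0.1,"dz":0.8,"roll":0},{"dx":-0.35,"dy":0.1,"dz":0.8,"roll":0},{"dx":-0.3,"dy":0.08,"dz":0.8,"roll":0}]' -1
python3 - <<'E'
from h import *
im,d=read_camera("scene"); cv2.imwrite("pics/s2.png",cv2.resize(im[100:340,200:460],None,fx=3,fy=2.5))
print(get_state()["ft_force"],get_state()["tool_pos"])
E
```

```text
clock: 5.5
tool_pos: [0.4536, 0.1659, 0.1942]
tcp_rot: [180.0, -0.0, -0.1]
ft_force: [-0.3, 0.1, 1.4]
opening: 0.0004
[-0.46192194  0.16219288  0.02076459] [0.45255798 0.16566768 0.19297328]
```

View pics/s2.png

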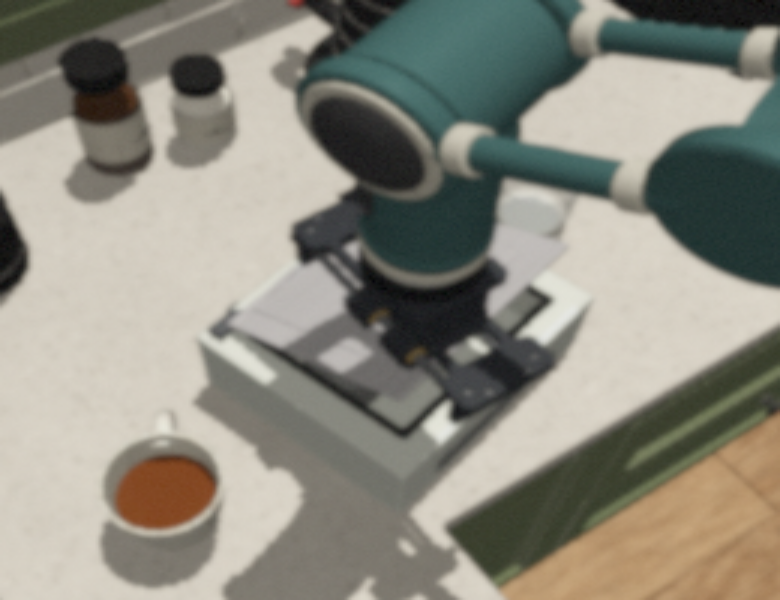

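```bash
python3 -m inch '[{"dx":-0.3,"dy":0.08,"dz":0.9,"roll":0},{"dx":-0.25,"dy":0.06,"dz":0.9,"roll":0},{"dx":-0.2,"dy":0.05,"dz":0.9,"roll":0},{"dx":-0.15,"dy":0.04,"dz":0.9,"roll":0},{"dx":-0.1,"dy":0,"dz":0.9,"roll":0}]' -1
python3 -m inch '[{"dx":-0.1,"dy":0,"dz":0.5,"roll":0},{"dx":0,"dy":0,"dz":0.5,"roll":0},{"dx":0,"dy":0,"dz":0.5,"roll":0}]' -1
```

```text
clock: 6.18
tool_pos: [0.4437, 0.1637, 0.1491]
tcp_rot: [180.0, 0.0, -0.1]
ft_force: [-0.5, 0.0, 0.1]
opening: 0.0006
clock: 6.55
tool_pos: [0.4431, 0.1638, 0.1346]
tcp_rot: [-180.0, -0.0, -0.1]
ft_force: [0.5, 0.5, 0.5]
opening: 0.0006
```

```bash
python3 -m inch '[{"dx":0,"dy":0,"dz":0.4,"roll":0},{"dx":0,"dy":0,"dz":0.3,"roll":0},{"dx":0,"dy":0,"dz":0.2,"roll":0}]' -1
python3 - <<'E'
from h import *
im,d=read_camera("scene"); cv2.imwrite("pics/s3.png",cv2.resize(im[100:340,200:460],None,fx=3,fy=2.5))
print(get_state()["ft_force"],get_state()["tool_pos"])
E
```

```text
clock: 6.92
tool_pos: [0.4429, 0.1638, 0.1256]
tcp_rot: [-180.0, -0.0, -0.1]
ft_force: [-0.5, -1.4, 0.3]
opening: 0.0003
[ 0.2146419  -0.73213007  0.07072231] [0.44280304 0.16373232 0.12543089]
```

View pics/s3.png

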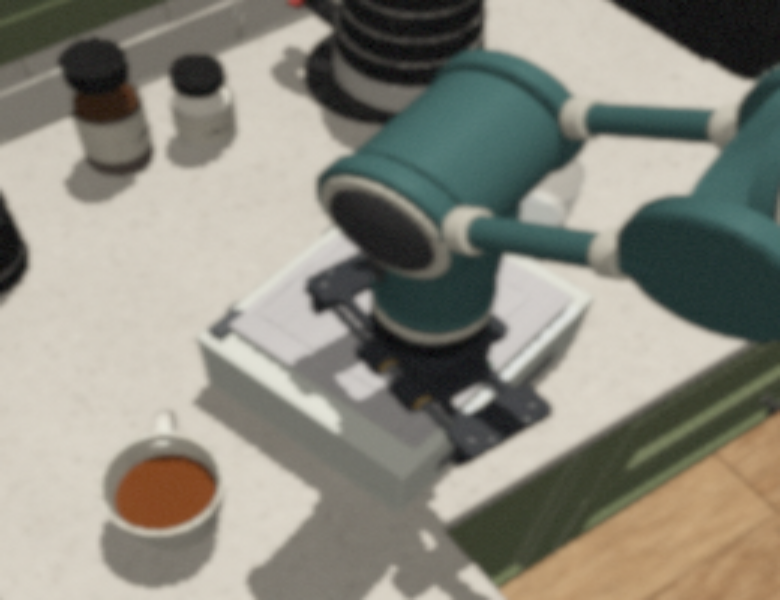

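The hatch has followed and is nearly level. I'll press on in small steps until the seal pushes back.

```bash
python3 -m inch '[{"dx":0,"dy":0,"dz":0.2,"roll":0},{"dx":0,"dy":0,"dz":0.1,"roll":0},{"dx":0,"dy":0,"dz":0,"roll":0}]' -1
python3 -m inch '[{"dx":0,"dy":0,"dz":0.1,"roll":0},{"dx":0,"dy":0,"dz":0,"roll":0}]' -1
python3 -m inch '[{"dx":0,"dy":0,"dz":0.1,"roll":0},{"dx":0,"dy":0,"dz":0,"roll":0}]' -1
```

```text
clock: 7.35
tool_pos: [0.443, 0.1638, 0.1229]
tcp_rot: [-180.0, -0.0, -0.1]
ft_force: [-0.3, -1.0, 0.4]
opening: 0.0004
clock: 7.6
tool_pos: [0.443, 0.1638, 0.122]
tcp_rot: [-180.0, -0.0, -0.1]
ft_force: [-1.0, 0.0, 2.8]
opening: 0.0004
clock: 7.85
tool_pos: [0.443, 0.1638, 0.1211]
tcp_rot: [-180.0, -0.0, -0.1]
ft_force: [-0.9, -0.3, 5.3]
opening: 0.0003
```

Seal contact is at TCP z ≈ 0.1225, so the hatch's upper face rests at about 0.1145. Now I'll lift, open and look at the knob.

```bash
python3 -m inch '[{"dx":0,"dy":0,"dz":-1,"roll":0},{"dx":0,"dy":0,"dz":-4,"roll":0},{"dx":0,"dy":-5,"dz":-4,"roll":0},{"dx":0,"dy":-6,"dz":0,"roll":0},{"dx":0,"dy":-6,"dz":0,"roll":0},{"dx":0,"dy":0,"dz":0,"roll":0}]' 1
python3 - <<'E'
from h import *
for c in ("scene","top"):
    im,d,W=cloud(c); np.savez(f"c2_{c}.npz",im=im,d=d,W=W); 
    cv2.imwrite(f"pics/{c}4.png",cv2.resize(im[100:340,200:460],None,fx=3,fy=2.5))
    for n in ("knob","knob_grip"): print(n,[(x["position"],round(x["score"],2)) for x in boxes_of(c,n)[:2]])
E
```

```text
clock: 8.6
tool_pos: [0.4431, 0.3361, 0.2102]
tcp_rot: [-179.9, -0.0, 0.1]
ft_force: [0.4, -0.2, 0.1]
opening: 0.0586
knob []
knob_grip []
knob [([0.4676, 0.1051, 0.1421], 0.61), ([0.4904, 0.3317, 0.0564], 0.21)]
knob_grip [([0.4665, 0.1076, 0.1404], 0.46)]
```

View pics/scene4.png

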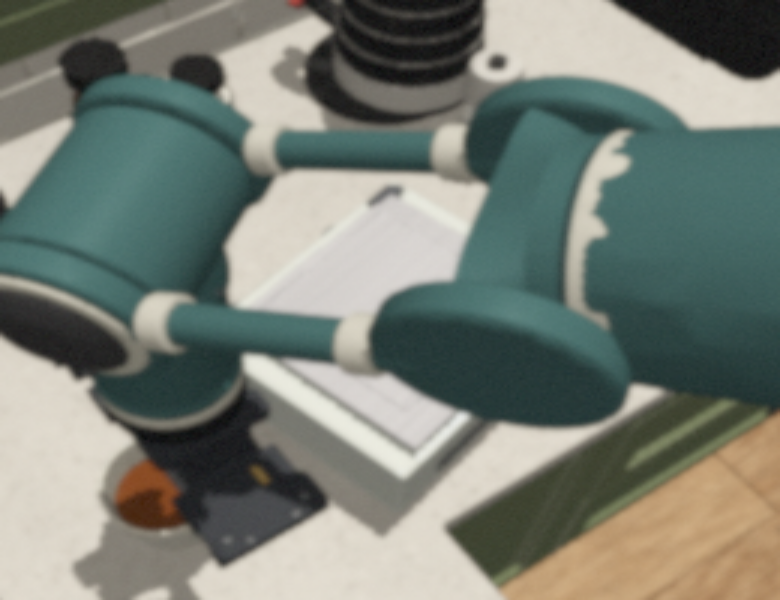

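View pics/top4.png

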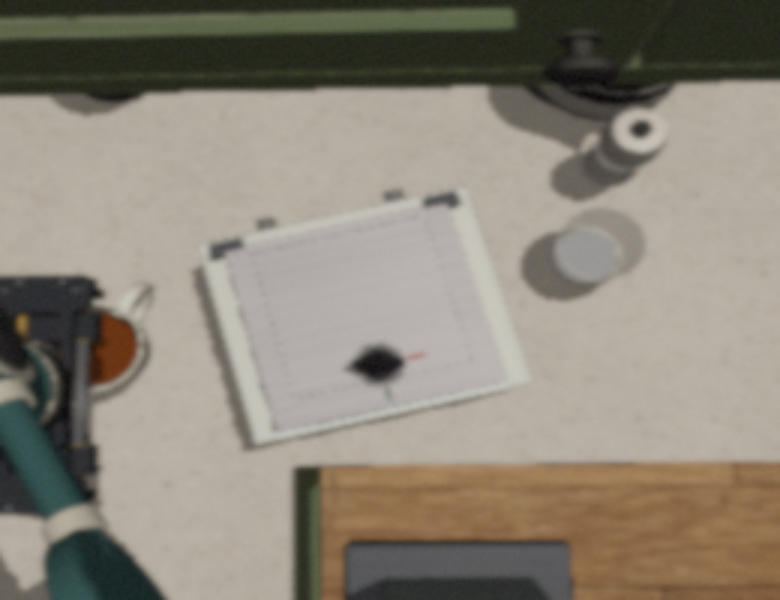

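The hatch lies flat and the knob is clear in the top view, with its wing nearly along the image's horizontal. I'll measure it.

Run:
```python
from h import *
f=np.load("c2_top.npz"); W,d=f["W"],f["d"]
m=(d>0)&(abs(W[...,0]-.468)<.05)&(abs(W[...,1]-.11)<.05)
P=W[m]
h=W[(d>0)&(abs(W[...,0]-.53)<.06)&(abs(W[...,1]-.12)<.06)&(W[...,2]<.13)]
A=np.c_[h[:,:2],np.ones(len(h))]; print("hatch plane",np.linalg.lstsq(A,h[:,2],rcond=None)[0],"z mean",h[:,2].mean(), "z at knob",np.linalg.lstsq(A,h[:,2],rcond=None)[0]@[.468,.11,1])
for lo in (.128,.135,.14,.144):
    k=P[P[:,2]>lo]
    if len(k)<8: continue
    r=cv2.minAreaRect((k[:,:2]*1000).astype(np.float32)); e,v=np.linalg.eigh(np.cov(k[:,:2].T))
    print(lo,len(k),k[:,:2].mean(0),k[:,2].max(),r,"wing yaw",np.degrees(np.arctan2(v[1,1],v[0,1]))%180)
# hatch+frame extents
F=W[(d>0)&(abs(W[...,2]-.1)<.006)&(abs(W[...,0]-.52)<.2)&(abs(W[...,1]-.12)<.17)]
H=W[(d>0)&(abs(W[...,2]-.1145)<.006)&(abs(W[...,0]-.52)<.2)&(abs(W[...,1]-.12)<.17)]
for q in (F,H): print(cv2.minAreaRect((q[:,:2]*1000).astype(np.float32)))
```

```text
hatch plane [-0.01943215 -0.00295412  0.12665164] z mean 0.11599727549124635 z at knob 0.11723244598056827
0.128 85 [0.46717381 0.10882386] 0.15547297940551438 ((471.8398132324219, 109.29969787597656), (40.582462310791016, 22.278898239135742), 89.06573486328125) wing yaw 91.61522726130413
0.135 81 [0.46712443 0.10926432] 0.15547297940551438 ((466.6341247558594, 109.38968658447266), (40.58223342895508, 11.87728214263916), 88.97669219970703) wing yaw 92.69352472747586
0.14 79 [0.46725433 0.10940806] 0.15547297940551438 ((466.6341247558594, 109.38968658447266), (40.58223342895508, 11.87728214263916), 88.97669219970703) wing yaw 93.02010873523477
0.144 73 [0.46756008 0.10903633] 0.15547297940551438 ((467.6588439941406, 109.3694839477539), (40.58237075805664, 9.551406860351562), 89.02506256103516) wing yaw 92.46295927845135
((520.7457885742188, 123.5395736694336), (210.06495666503906, 240.36598205566406), 13.982050895690918)
((521.8482666015625, 124.01647186279297), (196.92750549316406, 219.3759307861328), 13.834303855895996)
```

```bash
python3 -m inch '[{"dx":0.5,"dy":5,"dz":0,"roll":-1},{"dx":0.5,"dy":5,"dz":0,"roll":0},{"dx":0.5,"dy":5,"dz":0,"roll":0},{"dx":0.5,"dy":5,"dz":0,"roll":0},{"dx":0.4,"dy":2.7,"dz":0,"roll":0},{"dx":0,"dy":0,"dz":1,"roll":0},{"dx":0,"dy":0,"dz":0,"roll":0}]' 1
```

```text
clock: 9.78
tool_pos: [0.4688, 0.1055, 0.1987]
tcp_rot: [-180.0, 0.1, 0.8]
ft_force: [-0.2, -0.1, 0.1]
opening: 0.0882
```

```bash
python3 -m inch '[{"dx":-0.1,"dy":-0.35,"dz":2,"roll":0},{"dx":0,"dy":0,"dz":2,"roll":0},{"dx":0,"dy":0,"dz":1.5,"roll":0},{"dx":0,"dy":0,"dz":0.75,"roll":0},{"dx":0,"dy":0,"dz":0,"roll":0}]' 1
```

```text
clock: 10.4
tool_pos: [0.4684, 0.1096, 0.1368]
tcp_rot: [180.0, 0.1, 0.9]
ft_force: [-0.3, -0.5, 0.4]
opening: 0.088
```

```bash
python3 -m inch '[{"dx":0,"dy":0,"dz":0.1,"roll":0},{"dx":0,"dy":0,"dz":0,"roll":0},{"dx":0,"dy":0,"dz":0,"roll":0},{"dx":0,"dy":0,"dz":0,"roll":0},{"dx":0,"dy":0,"dz":0,"roll":0},{"dx":0,"dy":0,"dz":0,"roll":0},{"dx":0,"dy":0,"dz":0,"roll":0},{"dx":0,"dy":0,"dz":0,"roll":0}]' -1
python3 -c "
from rig import *
s=get_state();print(s['wrist_torque'],s['ft_force'],s['joints'])"
```

```text
clock: 11.4
tool_pos: [0.469, 0.1094, 0.1363]
tcp_rot: [-180.0, -0.0, 0.9]
ft_force: [6.9, -1.4, -0.2]
opening: 0.0101
[-0.05652171 -1.21062958 -0.01221989] [ 6.89436    -1.36649511 -0.15504692] [ 1.01665628e+01 -2.69248049e-01  1.21551003e+02 -1.04434839e-03
  5.86886321e+01  9.30693330e+00]
```

Gripping the wing (10 mm opening), with 7 N of side load. I'll relieve that by shifting, then press.

```bash
python3 -m inch '[{"dx":0.1,"dy":0,"dz":0,"roll":0},{"dx":0,"dy":0,"dz":0,"roll":0}]' -1
python3 -m inch '[{"dx":0.05,"dy":0.03,"dz":0.1,"roll":0},{"dx":0,"dy":0,"dz":0,"roll":0}]' -1
python3 -c "
from rig import *
s=get_state();print(s['wrist_torque'],s['ft_force'])"
```

```text
clock: 11.65
tool_pos: [0.4698, 0.1094, 0.1364]
tcp_rot: [-180.0, 0.0, 0.9]
ft_force: [-0.8, 0.6, 0.7]
opening: 0.0089
clock: 11.9
tool_pos: [0.4697, 0.1093, 0.1354]
tcp_rot: [-180.0, 0.1, 0.9]
ft_force: [-3.8, 1.6, 4.2]
opening: 0.0088
[ 0.17791814  0.6673137  -0.06332405] [-3.76855388  1.5665986   4.18375528]
```

```bash
python3 -m inch '[{"dx":-0.05,"dy":-0.02,"dz":0.1,"roll":0},{"dx":0,"dy":0,"dz":0.1,"roll":0},{"dx":0,"dy":0,"dz":0,"roll":0}]' -1
python3 -m inch '[{"dx":0,"dy":0,"dz":0.1,"roll":0},{"dx":0,"dy":0,"dz":0,"roll":0}]' -1
python3 -c "
from rig import *
s=get_state();print(s['wrist_torque'],s['ft_force'])"
```

```text
clock: 12.28
tool_pos: [0.4696, 0.1093, 0.1342]
tcp_rot: [-180.0, 0.0, 0.9]
ft_force: [-5.3, 0.1, 9.0]
opening: 0.0089
clock: 12.52
tool_pos: [0.4695, 0.1093, 0.1335]
tcp_rot: [-180.0, 0.0, 0.9]
ft_force: [-7.4, -0.4, 11.7]
opening: 0.0088
[-0.04778225  0.92490853 -0.0934079 ] [-7.41388117 -0.37164288 11.71123276]
```

```bash
python3 -m inch '[{"dx":-0.1,"dy":0.02,"dz":0.1,"roll":0},{"dx":-0.02,"dy":0.02,"dz":0.05,"roll":0},{"dx":0,"dy":0,"dz":0,"roll":0}]' -1
python3 -c "
from rig import *
s=get_state();print(s['wrist_torque'],s['ft_force'])"
```

```text
clock: 12.9
tool_pos: [0.4694, 0.1093, 0.133]
tcp_rot: [-180.0, -0.1, 0.9]
ft_force: [-5.2, 0.2, 14.4]
opening: 0.0088
[ 0.1016857   0.77570747 -0.01184699] [-5.18213161  0.19640148 14.39569332]
```

```bash
python3 -m inch '[{"dx":-0.08,"dy":0,"dz":0.08,"roll":0},{"dx":0,"dy":0,"dz":0.04,"roll":0},{"dx":0,"dy":0,"dz":0,"roll":0}]' -1
python3 -c "
from rig import *
s=get_state();print(s['wrist_torque'],s['ft_force'])"
```

```text
clock: 13.28
tool_pos: [0.4694, 0.1093, 0.1325]
tcp_rot: [-180.0, -0.2, 0.9]
ft_force: [-6.6, -0.2, 15.7]
opening: 0.0087
[ 0.12958561  0.75802846 -0.023973  ] [-6.55980004 -0.16861647 15.65366485]
```

```bash
python3 -m inch '[{"dx":-0.1,"dy":0,"dz":0.05,"roll":0},{"dx":0,"dy":0,"dz":0,"roll":0}]' -1
python3 -c "
from rig import *
s=get_state();print(s['wrist_torque'],s['ft_force'])"
```

```text
clock: 13.52
tool_pos: [0.4693, 0.1093, 0.1324]
tcp_rot: [-180.0, -0.3, 0.9]
ft_force: [-3.8, 0.4, 16.1]
opening: 0.0088
[0.05515267 0.50342117 0.00611758] [-3.75486001  0.41841814 16.14965231]
```

```bash
python3 -m inch '[{"dx":-0.04,"dy":0,"dz":0.03,"roll":4},{"dx":0,"dy":0,"dz":0,"roll":4},{"dx":0,"dy":0,"dz":0,"roll":4}]' -1
python3 -c "
from rig import *
s=get_state();print(s['wrist_torque'],s['ft_force'])"
```

```text
clock: 13.9
tool_pos: [0.4697, 0.1093, 0.1324]
tcp_rot: [-179.9, -0.4, -11.2]
ft_force: [-2.9, -0.3, 15.6]
opening: 0.0089
[0.00831304 0.22144939 0.05355609] [-2.93370176 -0.32890649 15.55111011]
```

```bash
python3 -m inch '[{"dx":0,"dy":0,"dz":0.05,"roll":4},{"dx":0,"dy":0,"dz":0,"roll":4},{"dx":0,"dy":0,"dz":0,"roll":0}]' -1
python3 -c "
from rig import *
s=get_state();print(s['wrist_torque'],s['ft_force'])"
python3 -m inch '[{"dx":0,"dy":0,"dz":0,"roll":4},{"dx":0,"dy":0,"dz":0,"roll":4}]' -1
python3 -c "
from rig import *
s=get_state();print(s['wrist_torque'],s['ft_force'])"
```

```text
clock: 14.28
tool_pos: [0.4699, 0.1092, 0.1321]
tcp_rot: [-179.8, -0.4, -19.2]
ft_force: [-2.8, -0.4, 17.5]
opening: 0.0088
[-0.07679059  0.15292405 -0.09520552] [-2.78949222 -0.4369286  17.45342966]
clock: 14.52
tool_pos: [0.4701, 0.1091, 0.1321]
tcp_rot: [-179.8, -0.4, -27.2]
ft_force: [-1.7, -1.6, 16.4]
opening: 0.0086
[-0.16513698  0.12607531  0.02057967] [-1.70676294 -1.63450537 16.3642365 ]
```

```bash
python3 -m inch '[{"dx":0,"dy":0,"dz":0,"roll":4},{"dx":0,"dy":0,"dz":0,"roll":4}]' -1
python3 -c "
from rig import *
s=get_state();print(s['wrist_torque'],s['ft_force'],s['joint_efforts'][5])"
python3 -m inch '[{"dx":0,"dy":0,"dz":0,"roll":4},{"dx":0,"dy":0,"dz":0,"roll":4}]' -1
python3 -c "
from rig import *
s=get_state();print(s['wrist_torque'],s['ft_force'],s['joint_efforts'][5])"
```

```text
clock: 14.78
tool_pos: [0.4704, 0.1089, 0.1322]
tcp_rot: [-179.7, -0.4, -35.2]
ft_force: [-0.9, -1.1, 15.5]
opening: 0.0085
[-0.23121659  0.01416291  0.04603153] [-0.91218424 -1.0795282  15.45742686] -0.530706737190485
clock: 15.02
tool_pos: [0.4705, 0.1088, 0.1322]
tcp_rot: [-179.6, -0.4, -43.2]
ft_force: [-1.2, -2.5, 15.3]
opening: 0.0088
[-0.3921358  -0.10562444  0.02443351] [-1.20213523 -2.52433341 15.25726533] -0.5283033661544323
```

```bash
python3 -m inch '[{"dx":0,"dy":0,"dz":0.03,"roll":3},{"dx":0,"dy":0,"dz":0,"roll":3},{"dx":0,"dy":0,"dz":0,"roll":0}]' -1
python3 -c "
from rig import *
s=get_state();print(s['wrist_torque'],s['ft_force'],s['joint_efforts'][5])"
python3 -m inch '[{"dx":0,"dy":0,"dz":0,"roll":3},{"dx":0,"dy":0,"dz":0,"roll":2}]' -1
python3 -c "
from rig import *
s=get_state();print(s['wrist_torque'],s['ft_force'],s['joint_efforts'][5])"
python3 -m inch '[{"dx":0,"dy":0,"dz":0,"roll":2},{"dx":0,"dy":0,"dz":0,"roll":0}]' -1
python3 -c "
from rig import *
s=get_state();print(s['wrist_torque'],s['ft_force'],s['joint_efforts'][5])"
```

```text
clock: 15.4
tool_pos: [0.4707, 0.1086, 0.1322]
tcp_rot: [-179.6, -0.4, -49.1]
ft_force: [-1.8, -2.0, 16.1]
opening: 0.0091
[-0.48670898  0.03094131 -0.0247345 ] [-1.76259794 -1.9994071  16.06355089] 0.08041920606046915
clock: 15.65
tool_pos: [0.4708, 0.1085, 0.1322]
tcp_rot: [-179.6, -0.3, -54.2]
ft_force: [-0.5, -4.4, 17.0]
opening: 0.0089
[-0.52539925 -0.03844861 -0.01167489] [-0.53228095 -4.37702107 17.02581715] -0.19272993318736553
clock: 15.9
tool_pos: [0.4708, 0.1085, 0.1321]
tcp_rot: [-179.6, -0.3, -56.1]
ft_force: [-0.8, -3.8, 17.0]
opening: 0.0084
[-0.49364179 -0.0820987   0.01316593] [-0.7940841  -3.82094843 17.02588539] 0.07303120801225305
```

```bash
for i in 1; do :; done
python3 -m inch '[{"dx":0.04,"dy":0.03,"dz":0,"roll":2}]' -1
python3 -c "
from rig import *
s=get_state();print(s['wrist_torque'][2],s['joint_efforts'][5],s['tcp_rot'][2])"
python3 -m inch '[{"dx":0,"dy":0,"dz":0,"roll":2}]' -1
python3 -c "
from rig import *
s=get_state();print(s['wrist_torque'][2],s['joint_efforts'][5],s['tcp_rot'][2])"
python3 -m inch '[{"dx":0,"dy":0,"dz":0,"roll":2}]' -1
python3 -c "
from rig import *
s=get_state();print(s['wrist_torque'][2],s['joint_efforts'][5],s['tcp_rot'][2])"
```

```text
clock: 16.02
tool_pos: [0.4708, 0.1083, 0.1322]
tcp_rot: [-179.5, -0.3, -58.2]
ft_force: [-0.1, -1.2, 15.8]
opening: 0.0089
-0.017217909179862025 -0.3133260179311037 -58.160519339977235
clock: 16.15
tool_pos: [0.4709, 0.1083, 0.1322]
tcp_rot: [-179.5, -0.3, -60.2]
ft_force: [-0.3, -2.4, 16.3]
opening: 0.0089
0.04537404783202952 -0.2405707910656929 -60.1712246856885
clock: 16.27
tool_pos: [0.4709, 0.1083, 0.1322]
tcp_rot: [-179.5, -0.3, -62.2]
ft_force: [0.1, -3.1, 15.3]
opening: 0.0086
0.005260790074628603 -0.2359970100224018 -62.16763892244173
```

```bash
cat > t.sh <<'E'
python3 -c "
from rig import *
s=get_state();print('Tz',s['wrist_torque'][2].round(3),'e6',s['joint_efforts'][5].round(3),'yaw',s['tcp_rot'][2].round(2))"
E
python3 -m inch '[{"dx":0,"dy":0,"dz":0,"roll":1.5}]' -1; sh t.sh
python3 -m inch '[{"dx":0,"dy":0,"dz":0,"roll":1.5}]' -1; sh t.sh
python3 -m inch '[{"dx":0,"dy":0,"dz":0,"roll":1.5}]' -1; sh t.sh
python3 -m inch '[{"dx":0,"dy":0,"dz":0,"roll":1.5}]' -1; sh t.sh
```

```text
clock: 16.4
tool_pos: [0.4709, 0.1082, 0.1322]
tcp_rot: [-179.5, -0.3, -63.7]
ft_force: [-1.0, -2.5, 15.7]
opening: 0.0089
Tz 0.01 e6 -0.131 yaw -63.65
clock: 16.52
tool_pos: [0.471, 0.1082, 0.1322]
tcp_rot: [-179.5, -0.3, -65.1]
ft_force: [0.9, -3.3, 16.7]
opening: 0.0087
Tz 0.127 e6 -0.108 yaw -65.14
clock: 16.65
tool_pos: [0.471, 0.1081, 0.1322]
tcp_rot: [-179.5, -0.2, -66.6]
ft_force: [-0.3, -4.3, 15.9]
opening: 0.0088
Tz 0.13 e6 -0.043 yaw -66.63
clock: 16.77
tool_pos: [0.471, 0.1081, 0.1322]
tcp_rot: [-179.5, -0.2, -68.1]
ft_force: [-0.1, -2.9, 16.7]
opening: 0.0086
Tz 0.245 e6 0.035 yaw -68.11
```

The wrist torque is climbing (0.01 → 0.13 → 0.245 Nm), which looks like the cushioned stop. I'll hold and re-read.

```bash
python3 -m inch '[{"dx":0,"dy":0,"dz":0,"roll":0}]' -1; sh t.sh
python3 -m inch '[{"dx":0,"dy":0,"dz":0,"roll":0.7}]' -1; sh t.sh
python3 -m inch '[{"dx":0,"dy":0,"dz":0,"roll":0}]' -1; sh t.sh
```

```text
clock: 16.9
tool_pos: [0.471, 0.1081, 0.1322]
tcp_rot: [-179.5, -0.2, -68.1]
ft_force: [-0.3, -2.4, 15.6]
opening: 0.009
Tz 0.176 e6 0.272 yaw -68.07
clock: 17.02
tool_pos: [0.471, 0.108, 0.1322]
tcp_rot: [-179.5, -0.2, -68.8]
ft_force: [-0.4, -3.4, 16.6]
opening: 0.0087
Tz 0.292 e6 0.159 yaw -68.78
clock: 17.15
tool_pos: [0.471, 0.108, 0.1322]
tcp_rot: [-179.5, -0.2, -68.8]
ft_force: [0.0, -3.2, 16.0]
opening: 0.0086
Tz 0.263 e6 0.304 yaw -68.76
```

```bash
python3 -m inch '[{"dx":0,"dy":0,"dz":0,"roll":0.6},{"dx":0,"dy":0,"dz":0,"roll":0}]' -1; sh t.sh
python3 -m inch '[{"dx":0,"dy":0,"dz":-0.08,"roll":0},{"dx":0,"dy":0,"dz":0,"roll":0}]' -1; sh t.sh
```

```text
clock: 17.4
tool_pos: [0.471, 0.108, 0.1322]
tcp_rot: [-179.5, -0.2, -69.4]
ft_force: [-0.0, -3.0, 17.0]
opening: 0.0087
Tz 0.283 e6 0.339 yaw -69.35
clock: 17.65
tool_pos: [0.4709, 0.108, 0.1323]
tcp_rot: [-179.5, -0.2, -69.3]
ft_force: [2.7, -2.7, 12.2]
opening: 0.0088
Tz 0.314 e6 0.312 yaw -69.35
```

```bash
python3 -m inch '[{"dx":0,"dy":0,"dz":-0.1,"roll":-0.5},{"dx":0,"dy":0,"dz":-0.05,"roll":0},{"dx":0,"dy":0,"dz":0,"roll":0}]' -1; sh t.sh
```

```text
clock: 18.02
tool_pos: [0.4709, 0.108, 0.1329]
tcp_rot: [-179.5, -0.2, -68.9]
ft_force: [5.0, -2.4, 6.1]
opening: 0.0092
Tz 0.235 e6 0.22 yaw -68.87
```

```bash
python3 -m inch '[{"dx":0,"dy":0,"dz":-0.06,"roll":-0.5},{"dx":0,"dy":0,"dz":-0.04,"roll":0},{"dx":0,"dy":0,"dz":0,"roll":0}]' -1; sh t.sh
```

```text
clock: 18.4
tool_pos: [0.4709, 0.108, 0.1332]
tcp_rot: [-179.5, -0.2, -68.4]
ft_force: [6.1, -2.4, 1.5]
opening: 0.0088
Tz 0.19 e6 0.164 yaw -68.38
```

With almost no press left the knob stays about 3 mm below where it first rested, so the lock is holding. Releasing.

```bash
python3 -m inch '[{"dx":0,"dy":0,"dz":0,"roll":0},{"dx":0,"dy":0,"dz":0,"roll":0},{"dx":0,"dy":0,"dz":0,"roll":0},{"dx":0,"dy":0,"dz":0,"roll":0},{"dx":0,"dy":0,"dz":0,"roll":0},{"dx":0,"dy":0,"dz":0,"roll":0}]' 1; sh t.sh
python3 -m inch '[{"dx":0,"dy":0,"dz":-1,"roll":0},{"dx":0,"dy":0,"dz":-3,"roll":0},{"dx":0,"dy":0,"dz":-4,"roll":0},{"dx":0,"dy":0,"dz":-4,"roll":0},{"dx":0,"dy":0,"dz":0,"roll":0}]' 1
```

```text
clock: 19.15
tool_pos: [0.4663, 0.1084, 0.1313]
tcp_rot: [180.0, 0.0, -68.4]
ft_force: [-0.5, -0.1, -0.0]
opening: 0.0667
Tz 0.049 e6 -0.0 yaw -68.44
clock: 19.77
tool_pos: [0.4691, 0.1088, 0.2562]
tcp_rot: [-179.5, -0.1, -68.4]
ft_force: [1.6, -0.1, 0.0]
opening: 0.0879
```

```bash
python3 -m inch '[{"dx":-5.3,"dy":-2.1,"dz":-0.5,"roll":0},{"dx":-5.3,"dy":-2.1,"dz":0,"roll":0},{"dx":-5.3,"dy":-2.1,"dz":0,"roll":0},{"dx":-5.3,"dy":-2.1,"dz":0,"roll":0},{"dx":0,"dy":0,"dz":0,"roll":0}]' 1
python3 - <<'E'
from h import *
im,d,W=cloud("top"); cv2.imwrite("pics/top5.png",cv2.resize(im[100:340,200:460],None,fx=3,fy=2.5))
P=W[(d>0)&(abs(W[...,0]-.468)<.05)&(abs(W[...,1]-.11)<.05)]
h=W[(d>0)&(abs(W[...,0]-.53)<.06)&(abs(W[...,1]-.12)<.06)&(W[...,2]<.13)]
A=np.c_[h[:,:2],np.ones(len(h))]; c=np.linalg.lstsq(A,h[:,2],rcond=None)[0]; print("plane",c,"z at knob",c@[.468,.11,1])
for lo in (.13,.135,.14):
    k=P[P[:,2]>lo]; r=cv2.minAreaRect((k[:,:2]*1000).astype(np.float32)); e,v=np.linalg.eigh(np.cov(k[:,:2].T))
    print(len(k),k.mean(0),r,"wing yaw",np.degrees(np.arctan2(v[1,1],v[0,1]))%180)
for n in ("tumbler_mid","mug_tea_mid","salt_grinder_mid"): print(n,[(x["position"],round(x["score"],2)) for x in boxes_of("top",n)[:2]])
E
```

```text
clock: 20.4
tool_pos: [0.4655, 0.3393, 0.2548]
tcp_rot: [179.9, 0.0, -68.2]
ft_force: [-0.1, -1.0, -0.5]
opening: 0.0883
plane [-0.00031698  0.00369017  0.11403115] z at knob 0.11428872781665923
78 [0.46660055 0.10972149 0.14690491] ((467.192138671875, 110.05713653564453), (41.90602493286133, 12.927001953125), 17.80089569091797) wing yaw 24.57787710659659
77 [0.46670453 0.10970565 0.14707875] ((467.192138671875, 110.05713653564453), (41.90602493286133, 12.927001953125), 17.80089569091797) wing yaw 24.761147849020062
75 [0.46702239 0.10980172 0.14729628] ((467.2145690917969, 110.35004425048828), (41.49831008911133, 12.886116027832031), 25.855257034301758) wing yaw 24.616348454458688
tumbler_mid [([0.599, -0.0843, 0.0328], 0.79), ([0.6893, -0.1003, 0.1302], 0.68)]
mug_tea_mid [([0.4859, 0.371, 0.0571], 0.68)]
salt_grinder_mid [([0.6845, -0.1006, 0.132], 0.98)]
```

View pics/top5.png

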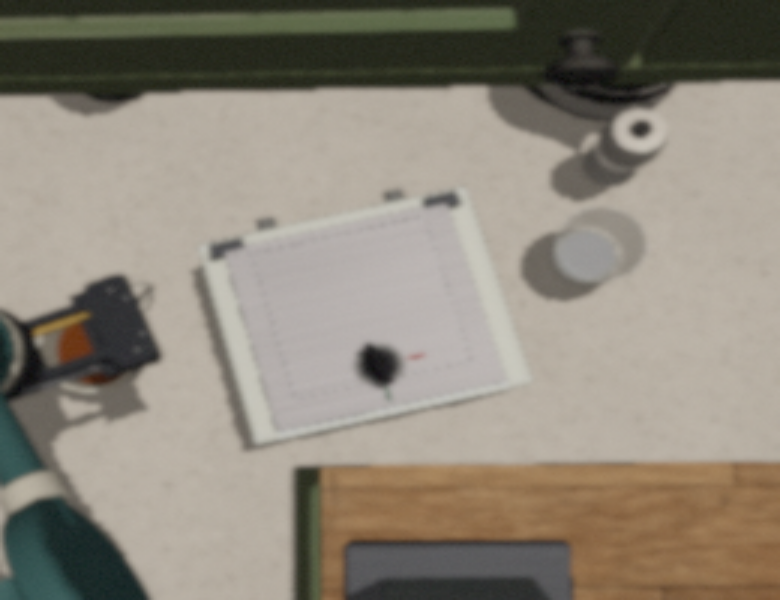

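The top view shows the hatch flat, with the wing at (378,362) now pointing front to back, turned about 80° from the front edge. The glass and grinder haven't moved. The mug is partly hidden below the gripper, but nothing touched it. Handing in.

```bash
python3 -c "
from rig import *
print(finish_job())"
```

```text
the job is handed in; nothing more can be done
None
```

The hatch is closed and locked, and I handed the job in at about 20.6 s of the 70 s allowed. `finish_job()` reports no verdict.

**What I did**
- **Closing:** I pushed the hatch down with closed fingertips until the seal pushed back with about 5 N.
- **Pressing:** I gripped the wing and pressed. Readings were 15–17.5 N while turning, below the 25 N that crushes the seal.
- **Turning:** I turned the knob clockwise by about 70°. The wrist torque stayed near zero, then rose to about 0.3 Nm against the stop, below the 0.5 Nm limit.
- **Letting go:** I eased the press to about 1.5 N, opened the gripper and moved clear.

**Last checks**
- **Lock:** After release the hatch stayed down and level. Its tilt was 0.000 rad, against 0.019 rad when it rested on the seal.
- **Knob angle:** It reads about 1.4 rad by both camera and tool, which fits the stop range.
- **Glass and grinder:** Both stand where they were, to within the detector's accuracy.

**Checks that disagreed or were incomplete**
- **Drop at the knob:** It measured about 3 mm, not the stated 4–5 mm. The resting height may have read low because I had already pushed the hatch about 1 mm into the seal.
- **Knob spring-back:** The camera puts the wing 1–3° short of where I let go. That is within its error, but the stop's rubber may have pushed the knob back slightly.
- **Mug:** The gripper hid part of it in the last picture, and its detected position was about 18 mm off the first reading. I put that down to the hidden part, since the gripper never came near its height.

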